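# Fetch the spare welding filter from its box and present it

## Robot

A 6-joint arm with a two-finger parallel gripper is mounted at the origin on a cart in front of the work surface, level with it; the furniture and walls round the work are solid. World frame = base frame: x ahead of the robot, y to its left, z up, the work surface at z = 0. Lengths are in mm, angles in rad, forces in N, time in s.
With the tool pointing down it reaches from about 350 to 975 mm from the base axis. Payload 7.1 kg.
Tool frame: the origin (TCP) lies at the very end of the fingers, on their centre line; the grasp point (between the pads) lies 19 mm behind it; z points along the fingers, y is the direction in which the jaws open and shut (so a half turn about z gives the same grasp; the last joint's range is limited). The gripper opens to 88 mm and grips with 3 to 60 N. Pads are 20 mm wide; open, the fingers measure 115 mm over their backs; the gripper's body (75 mm by 178 mm) begins 61 mm behind the grasp point.
Start: joints at [-1.129, 0.423, 1.63, -0, 1.089, -0.019], TCP at [277.93, -559.786, 222.675] pointing down, gripper open.
Joint ranges: [-3, 3], [-0.9, 2.11], [0.09, 2.58], [-1.31, 4.45], [0.11, 2.69], [-2.54, 2.54]. Speed limits (rad/s): [2.39, 2.39, 3.01, 3.14, 3.14, 3.14].

## Interface

Orientations are given as a rotation vector (axis times angle).
In Python, from workcell import readout, imaging, close_job gives the robot as it stands.
- The arm moves only by the tool carry_out, never from a script. Its argument "rows" is a list of rows, each a list of 3 entries, a list of its own where there are three numbers: the shift along the tool's x, y, z in m, then the turn, a rotation vector about the tool's x, y, z in rad, then the closure, from 0 (fully open) to 1 (shut). In form: [[[dx, dy, dz], [wx, wy, wz], hand], ...]. A call has 1 to 12 rows; each row shifts and turns the commanded pose from where the row before left it, along the tool's axes as they then stand; what a row does not reach is not made up. A row lasts 1/12 s, in which the tool goes at most 41.7 mm and 7.16 degrees, less where a joint would pass 70% of its speed; a pose out of reach is approached as far as the arm can. A call with a gripper value outside its range is refused whole. The fingers move at their own pace and stop on an object; the grip force is fixed at half the most. Time passes only in rows, so rows that do not move let the fingers close. It gives the time, the measured TCP pose, the force and the opening at its end, in the units of the state.
- readout.get_obs(): the state, without advancing time (a new reading comes with each control period).
- imaging.get_image(name): name is "scene" or "top"; returns the picture (400x640x3 uint8, red, green, blue); there is no depth.
- imaging.camera_params(name): a dict with "fx", "fy", "cx", "cy" (pixels), "rvec" (rotation vector, rad) and "tvec" (3), from world to camera coordinates, as OpenCV has them. Camera axes: x right, y down, z forward; pixel columns grow to the right and rows downward; lengths in mm; the calibration is good to about 2 mm. A picture is of the moment at which its call begins. camera_params takes no time and is no camera call.
- close_job(): hands the job in, once; it reports no verdict.
The state is a dict: "t": time; "qpos": joint angles; "qvel": joint speeds; "joint_torque": joint torques, N m; "ee_pos": TCP position; "orientation": TCP orientation; "ft_force": force on the tool from outside, world axes, zero at the start; "moment": the same for the moment, N m; "width": finger opening in mm.
Only numpy, scipy, OpenCV 4.12 (cv2) and the standard library are available. Lean on these libraries where they do the work, as an engineer would, in place of code of your own. Each camera call takes 0.05 s, during which the arm holds its last target.

## Task

The welder needs the spare filter cassette for the hood: lift the flap of the green box by its wire handle until it stands open by itself, draw the cassette straight up out of its slot, and hold it out upright over the middle of the blue-edged mat, its lower edge some 15 cm above the mat. The glass is fragile: never grip the cassette with more than about 40 N. Finish still holding it there, the flap left open, and leave the other things on the table where they are.

Things in the scene. Friction and masses are not known exactly. Their poses are not given: they have to be found in the camera images.
- filter_box: green steel box fixed to the table, 110 (x) x 136 (y) x 100 (z) mm, walls 3 mm. Origin: centre of its underside; -x is the front (handle, robot), +x the hinge side. The cassette stands in a 13 mm slot across the box, mid-plane at x = -8 mm, held only at its two ends by guides 35 mm high; round the middle of its top there is finger room: 42 mm in front, 57 mm behind.
- flap (a joint): angle of the box's flat grey flap (rad): 0 closed, 1.57 upright, 1.9 fully open. Hinged along the box's rear top edge: the front edge rises and swings back, away from the robot. Stiff hinge: stays at any angle where it is left; moving it takes about 1 to 3 N at the handle.
- flap_handle (a point): middle of the flap's handle: round steel bar 10 mm thick, 90 mm long, parallel to the box's y, carried by an arm at either end, 42 mm in front of the flap's front edge. Flap closed: 106 mm above the table, with an open gap of 37 mm between bar and box front. It turns with the flap, 152 mm from the hinge line and 6 mm above (outside) the flap's underside.
- flap_hinge (a point): middle of the hinge line, rear top edge of the box, 100 mm above the table; the hinge runs along the box's y axis.
- filter_cassette: spare welding filter: flat black plastic plate with a dark green window on either face, 10 mm thick (x), 110 wide (y), 90 tall (z), 0.08 to 0.17 kg. Origin: centre of its lower edge. Stands upright in the box's slot, its x along the box's x, lower edge 3 mm, upper edge 93 mm above the table, hidden while the flap is closed. Grasp across its thickness at the middle of the top. Fragile.
- handover_mat: square mat, blue border round a black middle, 130 x 130 mm, 3 mm thick, fixed to the table. Origin at the centre of its underside.
- angle_offcut_1: bystander: dark steel angle offcut, 75 x 75 mm, 85 mm tall. Origin at the centre of its underside.
- tube_offcut: bystander: dark square steel tube offcut, 40 x 85 x 40 mm. Origin at the centre of its underside.
- magnet_square_small: bystander: small red triangular welding magnet lying flat, 70 x 70 x 14 mm. Origin at the centre of its underside.
- nut: bystander: dark hexagon nut, 35 x 39 x 19 mm. Origin at the centre of its underside.

How it is judged (in metres and radians):
On the way, in this order (a step that is already met when the one before it is completed fails the run):
1. the flap has been lifted open (more than 1.2 rad) with the cassette still in its slot (value of joint flap above 1.2 rad and distance of filter_cassette from where it was at the start of the episode below 0.03 m), for 0.2 s.
2. the cassette is drawn up out of the box, its lower edge above the box's rim, in the fingers (height (world z) of filter_cassette above 0.103 m and contact force between the fingers and filter_cassette above 1 N), for 0.1 s.
At the end, for the whole second after the job is handed in: The cassette is held still in the fingers, carried by nothing else, its lower edge 100 to 220 mm above the table and its lower edge's centre within 45 mm of the mat's centre seen from above, upright within 15 degrees; the flap still stands open (more than 1.0 rad) (horizontal distance between filter_cassette and handover_mat below 0.045 m and height (world z) of filter_cassette between 0.1 and 0.22 m and angle between filter_cassette's own z axis and vertical below 0.26 rad and linear speed of filter_cassette below 0.03 m/s and contact force between the fingers and filter_cassette above 1 N and contact force between filter_cassette and filter_box below 0.1 N and contact force between filter_cassette and handover_mat below 0.1 N and value of joint flap above 1 rad); the arm keeps its last pose, push and grip.
It fails at once if the cassette is squeezed with more than 50 N a finger (100 N, both fingers together) (contact force between the fingers and filter_cassette above 100 N).
It fails at once if a bystander is moved by more than 30 mm (distance of any of angle_offcut_1, tube_offcut, magnet_square_small, nut from where it was at the start of the episode above 0.03 m).
It also fails if it takes over 51 s, if anything falls off the work surface, if the arm or the gripper's body presses on something with over 40 N, if the wrist force passes 120 N, or if a joint passes its speed limit or range.

## Working session

There is one attempt and no reset: what is moved stays moved. The work goes in short steps, Python scripts to look and compute and a tool call to move; the robot and the scene stay as the last step left them, time stands still between calls to the robot, and variables do not carry over. Pictures are saved under pics/ and viewed, and the job is handed in when it is done.

Besides the shell and the picture viewer there is one more tool, called as name(argument=value, ...), one argument or row to a line, values as JSON. carry_out: Moves the arm, as the interface text tells. Its arguments: {"type":"object","properties":{"rows":{"type":"array","items":{"type":"array"}}},"required":["rows"]}

```bash
mkdir -p pics; python3 - <<'E'
from workcell import readout, imaging
import cv2
for n in ("scene","top"):
    im=imaging.get_image(n); cv2.imwrite(f"pics/{n}0.png",im[:,:,::-1])
    print(n,imaging.camera_params(n))
print(readout.get_obs())
E
```

```text
scene {'fx': 417.46619312723493, 'fy': 417.46619312723493, 'cx': 313.12607816252006, 'cy': 201.58607133199916, 'rvec': array([ 1.94416569, -0.70568287,  0.39968507]), 'tvec': array([-353.26892645,  342.90811122,  551.55975798])}
top {'fx': 427.5786787350394, 'fy': 427.5786787350394, 'cx': 323.8650565255027, 'cy': 207.16932123411576, 'rvec': array([ 2.13947923, -2.16765087,  0.10863097]), 'tvec': array([ 197.40802465,  619.02577729, 1117.68695943])}
{'t': 0.1, 'qpos': array([-1.12897374e+00,  4.23791623e-01,  1.63055930e+00, -3.34512291e-05,
        1.08858852e+00, -1.89979857e-02]), 'qvel': array([ 0.00037315, -0.00311558, -0.00134943, -0.00136712, -0.0007619 ,
        0.00144474]), 'joint_torque': array([ 1.70771277e-04, -5.45611989e+01, -2.74324518e+01,  6.45674416e-02,
        1.87291828e-02, -5.31564672e-05]), 'ee_pos': array([ 277.74073149, -559.36947516,  221.98376288]), 'orientation': array([-3.05728752e+00, -7.17191895e-01,  4.89222253e-04]), 'ft_force': array([ 0.00647202, -0.07465311, -0.31045187]), 'moment': array([-0.01986778,  0.04995646,  0.04009843]), 'width': 87.75613757042295}
```

View pics/scene0.png

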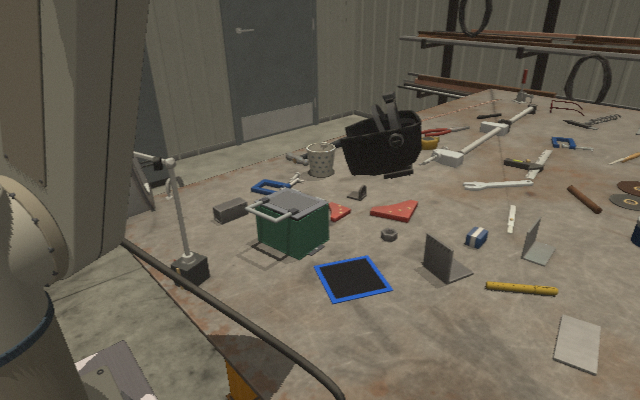

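View pics/top0.png

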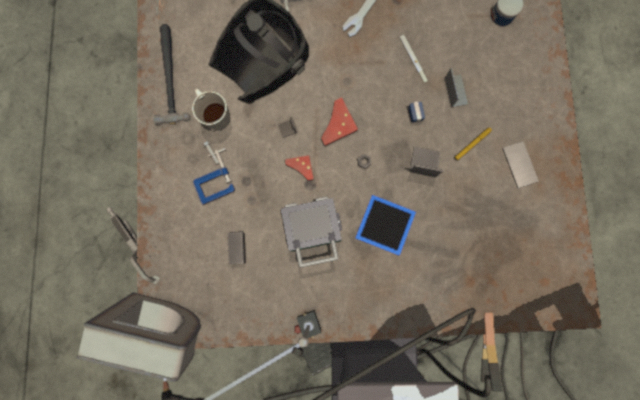

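The scene picture shows the green box at about (290,222) with its handle toward the robot. The mat is at about (352,278). In the top picture the flap is at (311,223), the handle bar at (318,260) and the mat at (386,225). I'll zoom in for corner measurements.

```bash
cat > h.py <<'E'
import numpy as np, cv2
from workcell import imaging
def P(n):
    c=imaging.camera_params(n); K=np.array([[c['fx'],0,c['cx']],[0,c['fy'],c['cy']],[0,0,1.]])
    return K,np.array(c['rvec'],float),np.array(c['tvec'],float)
def proj(n,pts):
    K,r,t=P(n); return cv2.projectPoints(np.array(pts,float).reshape(-1,1,3),r,t,K,None)[0][:,0]
def back(n,uv,z):
    K,r,t=P(n); R=cv2.Rodrigues(r)[0]; d=R.T@np.linalg.inv(K)@np.array([uv[0],uv[1],1.]); o=-R.T@t
    return o+d*(z-o[2])/d[2]
E
python3 - <<'E'
from h import *
im=cv2.imread("pics/top0.png")[170:280,220:430]; cv2.imwrite("pics/topz.png",cv2.resize(im,None,fx=3.8,fy=3.8,interpolation=cv2.INTER_CUBIC))
im=cv2.imread("pics/scene0.png")[170:310,235:400]; cv2.imwrite("pics/scz.png",cv2.resize(im,None,fx=4,fy=4,interpolation=cv2.INTER_CUBIC))
print(proj("top",[[278,-560,222],[0,0,0]]),proj("scene",[[278,-560,222],[0,0,0]]))
for p in [(311,223),(386,225),(318,260)]: print(back("top",p,100),back("top",p,3))
for n in("top","scene"):
    K,r,t=P(n); print(-cv2.Rodrigues(r)[0].T@t)
E
```

```text
[[672.10513704 350.72883613]
 [399.38482674 443.98180412]] [[724.49675106 694.66773095]
 [ 45.74284046 461.12738434]]
[574.12844868 221.58801813 100.        ] [581.94065467 226.05348851   3.        ]
[566.48119263  31.21610443 100.        ] [573.60994323  18.6675361    3.        ]
[480.41391818 204.74000686 100.        ] [479.85061006 207.69972615   3.        ]
[ 486.71683348  171.6233886  1185.34345947]
[  73.59990072 -490.45927318  548.30268075]
```

View pics/topz.png

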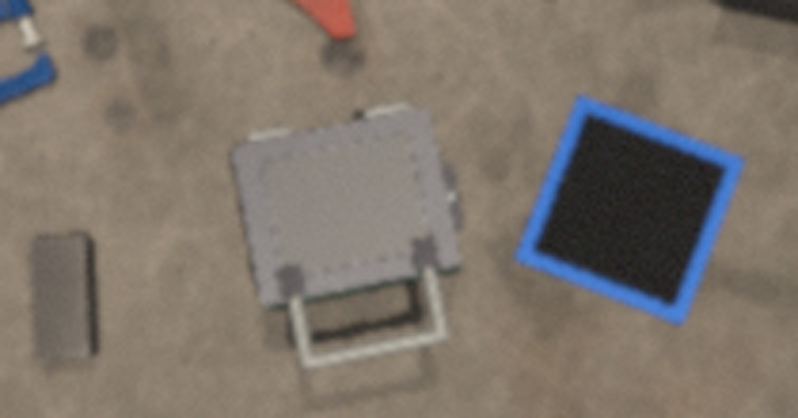

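View pics/scz.png

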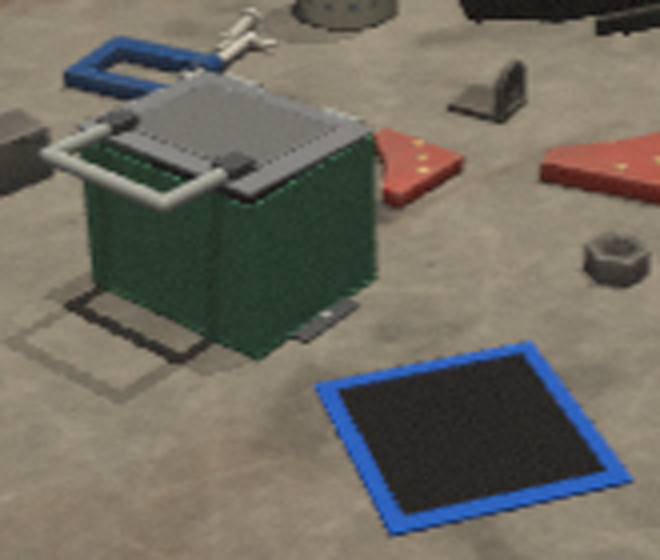

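```bash
python3 - <<'E'
from h import *
from scipy.optimize import least_squares
T=lambda u,v:(u/3.8+220-.37,v/3.8+170-.37)
S=lambda u,v:(u/4+235-.375,v/4+170-.375)
obs=[("top",(-55,68,102),T(262,305)),("top",(-55,-68,102),T(460,268)),("top",(55,68,102),T(235,148)),("top",(55,-68,102),T(428,108)),
("top",(-97,45,106),T(308,363)),("top",(-97,-45,106),T(446,335)),
("scene",(-97,45,106),S(47,155)),("scene",(-97,-45,106),S(168,200)),
("scene",(-55,-68,0),S(258,356)),("scene",(55,-68,0),S(375,280)),("scene",(-55,68,0),S(95,287)),("scene",(55,-68,102),S(374,130))]
def w(p,l):
    c,s=np.cos(p[2]),np.sin(p[2]); return (p[0]+c*l[0]-s*l[1],p[1]+s*l[0]+c*l[1],l[2])
def res(p,o=obs): return np.concatenate([proj(n,[w(p,l)])[0]-uv for n,l,uv in o])
for o in (obs,obs[:6],obs[6:]):
    r=least_squares(lambda p:res(p,o),[570,215,0.2],loss='soft_l1',x_scale=[10,10,.1]); print(r.x.round(3)); 
r=least_squares(res,[570,215,0.2],loss='soft_l1',x_scale=[10,10,.1]);print(r.fun.reshape(-1,2).round(1))
p=r.x
print("handle",w(p,(-97,0,106)),"hinge",w(p,(55,0,100)),"slot",w(p,(-8,0,3)))
for f,n,pts in ((T,"top",[(585,96),(744,158),(683,325),(516,258)]),(S,"scene",[(532,342),(633,482),(395,536),(316,384)])):
    q=np.array([back(n,f(*a),3) for a in pts]); print(n,q.mean(0)); 
for a in [(237,249),(304,163),(364,161),(425,162)]: print(a,back("top",a,10))
E
```

```text
[5.72185e+02 2.22196e+02 1.92000e-01]
[5.71565e+02 2.21713e+02 1.87000e-01]
[5.75060e+02 2.25278e+02 1.89000e-01]
[[ 0.1  0.6]
 [ 0.7 -0.7]
 [-1.1 -0.5]
 [ 0.2 -0.8]
 [ 0.1 -0.1]
 [-1.1 -0.1]
 [ 0.5  2.9]
 [-1.1  4. ]
 [-0.3  1.2]
 [ 0.4 -0.4]
 [-0.9 -1.3]
 [ 0.4  0.1]]
handle (np.float64(476.96709116150436), np.float64(203.68776262980288), 106) hinge (np.float64(626.1745933519817), np.float64(232.6898537626628), 100) slot (np.float64(564.3320102072444), np.float64(220.6692502010169), 3)
top [574.86240333  18.8363618    3.        ]
scene [574.29798029  17.69625307   3.        ]
(237, 249) [512.53714196 429.66444933  10.        ]
(304, 163) [750.3128629  243.92294599  10.        ]
(364, 161) [753.35368126  75.80272809  10.        ]
(425, 162) [747.7983288  -94.14199451  10.        ]
```

```bash
python3 - <<'E'
from h import *
p=(572.2,222.2,.192)
def w(l):
    c,s=np.cos(p[2]),np.sin(p[2]); return (p[0]+c*l[0]-s*l[1],p[1]+s*l[0]+c*l[1],l[2])
out=[]
for n,(u0,v0,u1,v1) in (("top",(270,185,350,275)),("scene",(235,170,335,265))):
    k=4.4
    im=cv2.imread(f"pics/{n}0.png")[v0:v1,u0:u1]; im=cv2.resize(im,None,fx=k,fy=k,interpolation=cv2.INTER_CUBIC)
    def L(ls,c):
        q=[(np.array(x)-(u0,v0)+.5)*k for x in proj(n,[w(l) for l in ls])]
        cv2.polylines(im,[np.int32(q)],False,c,1)
    for z,c in((0,(0,255,255)),(100,(0,255,0))): L([(-55,-68,z),(55,-68,z),(55,68,z),(-55,68,z),(-55,-68,z)],c)
    L([(-55,-45,106),(-97,-45,106),(-97,45,106),(-55,45,106)],(0,0,255))
    cv2.imwrite(f"pics/ov_{n}.png",im)
    out.append(im)
h=max(o.shape[0] for o in out); out=[cv2.copyMakeBorder(o,0,h-o.shape[0],0,0,cv2.BORDER_CONSTANT) for o in out]
cv2.imwrite("pics/ov.png",np.hstack(out)); print(np.hstack(out).shape)
E
```

```text
(418, 792, 3)
```

View pics/ov.png

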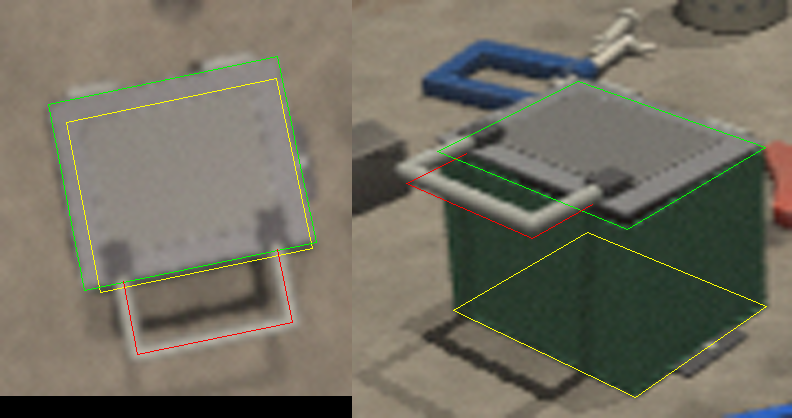

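```bash
python3 - <<'E'
from h import *
from scipy.optimize import least_squares
T=lambda u,v:(u/3.8+220-.37,v/3.8+170-.37)
S=lambda u,v:(u/4+235-.375,v/4+170-.375)
O=lambda u,v:((u-352)/4.4+235-.5,v/4.4+170-.5)
obs=[("top",(-55,68,0),T(262,305)),("top",(-55,-68,0),T(460,268)),("top",(55,68,0),T(235,148)),("top",(55,-68,0),T(428,108)),
("top",(-97,45,6),T(308,363)),("top",(-97,-45,6),T(446,335)),
("scene",(-97,45,6),O(404,168)),("scene",(-97,-45,6),O(532,224)),
("scene",(-55,-68,None),S(258,356)),("scene",(55,-68,None),S(375,280)),("scene",(-55,68,None),S(95,287)),("scene",(55,-68,3),S(374,130))]
def w(p,l):
    x,y,z=l
    if z is None: z=0
    else:
        a=p[3]; dx=x-55; x=55+dx*np.cos(a)+z*np.sin(a); z=100-dx*np.sin(a)+z*np.cos(a)
    c,s=np.cos(p[2]),np.sin(p[2]); return (p[0]+c*x-s*y,p[1]+s*x+c*y,z)
def res(p,o=obs): return np.concatenate([proj(n,[w(p,l)])[0]-uv for n,l,uv in o])
r=least_squares(res,[570,215,0.2,0],loss='soft_l1',x_scale=[10,10,.1,.1]);p=r.x
print(p.round(3));print(r.fun.reshape(-1,2).round(1).tolist())
print("handle",np.round(w(p,(-97,0,6)),1),"hinge",np.round(w(p,(55,0,0)),1),"slot",np.round(w(p,(-8,0,None)),1))
E
```

```text
[5.71456e+02 2.21532e+02 1.91000e-01 5.80000e-02]
[[0.2, 0.7], [1.0, -0.5], [-0.7, -0.1], [0.5, -0.4], [0.0, 0.0], [-0.8, 0.0], [0.2, 0.3], [-0.1, -0.2], [-0.4, 1.5], [0.3, -0.1], [-1.0, -1.1], [0.3, -0.1]]
handle [476.8 203.2 114.8] hinge [625.5 232.  100. ] slot [563.6 220.    0. ]
```

```bash
cat >> h.py <<'E'
from scipy.spatial.transform import Rotation as Ro
def tri(uv1,uv2):
    M=[];
    for n in("top","scene"):
        K,r,t=P(n); M.append(K@np.hstack([cv2.Rodrigues(r)[0],t[:,None]]))
    X=cv2.triangulatePoints(M[0],M[1],np.array(uv1,float).reshape(2,1),np.array(uv2,float).reshape(2,1))[:,0]; return (X[:3]/X[3]).round(0)
E
python3 - <<'E'
from h import *
from workcell import readout
o=readout.get_obs(); print(o['t']); R=Ro.from_rotvec(o['orientation']); print(R.as_matrix().round(3))
for s in (1,-1):
    y=s*np.array([np.cos(.191),np.sin(.191),0]); z=np.array([0,0,-1.]); x=np.cross(y,z)
    print(s,(R.inv()*Ro.from_matrix(np.c_[x,y,z])).as_rotvec().round(3))
print(tri((308,325),(187,262)),tri((300,343),(168,162)))
im=cv2.imread("pics/top0.png")[280:400,150:370]; cv2.imwrite("pics/postt.png",cv2.resize(im,None,fx=3.5,fy=3.5))
E
```

```text
0.1
[[ 0.896  0.445 -0.001]
 [ 0.445 -0.896  0.001]
 [-0.    -0.001 -1.   ]]
1 [-1.000e-03 -1.000e-03 -1.301e+00]
-1 [-1.000e-03  1.000e-03  1.841e+00]
[312. 235.  48.] [312. 238. 270.]
```

View pics/postt.png

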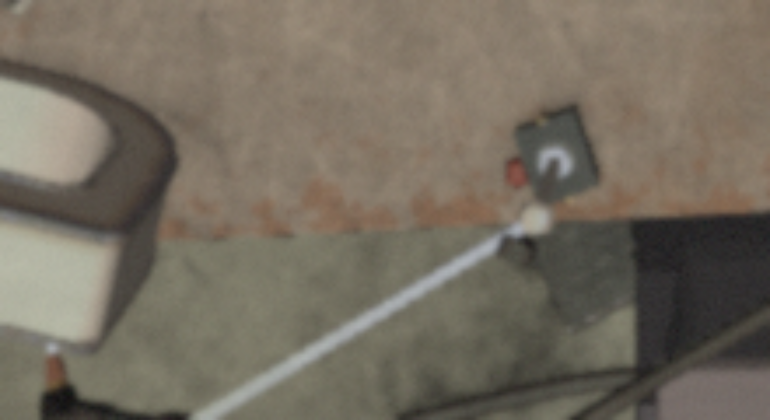

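The pictures put the box at (571.5, 221.5) mm with a yaw of 0.191 rad. The flap is slightly ajar (about 0.06 rad), so the bar is near (477, 203, 115). The mat is at (574.5, 18). A post stands at (312, 238), about 280 mm high, so I'll keep clear of it. First I turn the tool so that its y lies along the box's x.

carry_out(
  rows=[
    [[0,0,-0.005],[0,0,-0.118],0],
    [[0,0,-0.005],[0,0,-0.118],0],
    [[0,0,-0.005],[0,0,-0.118],0],
    [[0,0,-0.005],[0,0,-0.118],0],
    [[0,0,-0.005],[0,0,-0.118],0],
    [[0,0,-0.005],[0,0,-0.118],0],
    [[0,0,-0.005],[0,0,-0.118],0],
    [[0,0,-0.005],[0,0,-0.118],0],
    [[0,0,-0.005],[0,0,-0.118],0],
    [[0,0,-0.005],[0,0,-0.118],0],
    [[0,0,-0.005],[0,0,-0.118],0],
    [[0,0,0],[0,0,0],0],
  ],
)

```text
t: 1.1
ee_pos: [278.0, -560.0, 278.3]
orientation: [1.998, 2.424, -0.001]
ft_force: [0.1, -0.5, -0.1]
width: 87.9
```

```bash
cat >> h.py <<'E'
def d(target):
    from workcell import readout
    o=readout.get_obs(); R=Ro.from_rotvec(o['orientation'])
    y=np.array([np.cos(.191),np.sin(.191),0]); z=np.array([0,0,-1.]); x=np.cross(y,z)
    print('t',o['t'],'pos',o['ee_pos'].round(1),'F',o['ft_force'].round(1),'w',o['width'],'q',o['qpos'].round(2))
    print('tool shift to target mm',R.inv().apply(np.array(target)-o['ee_pos']).round(1),'turn',(R.inv()*Ro.from_matrix(np.c_[x,y,z])).as_rotvec().round(4))
E
python3 -c "
from h import *
d((477,203,230))"
```

```text
t 1.1 pos [ 278.  -560.   278.3] F [ 0.1 -0.5 -0.1] w 87.85956168803301 q [-1.13  0.37  1.58 -0.    1.19 -1.32]
tool shift to target mm [711.  341.1  47.8] turn [0.0002 0.0008 0.0012]
```

carry_out(
  rows=[
    [[0.03,0.014,0],[0,0,0],0.3],
    [[0.03,0.014,0],[0,0,0],0.6],
    [[0.03,0.014,0],[0,0,0],0.6],
    [[0.03,0.014,0],[0,0,0],0.6],
    [[0.03,0.014,0],[0,0,0],0.6],
    [[0.03,0.014,0],[0,0,0],0.6],
    [[0.03,0.014,0],[0,0,0],0.6],
    [[0.03,0.014,0],[0,0,0],0.6],
    [[0.03,0.014,0],[0,0,0],0.6],
    [[0.03,0.014,0],[0,0,0],0.6],
    [[0.03,0.014,0],[0,0,0],0.6],
    [[0.03,0.014,0],[0,0,0],0.6],
  ],
)

```text
t: 2.1
ee_pos: [375.5, -173.1, 277.4]
orientation: [-2.008, -2.415, 0.0]
ft_force: [1.2, -0.7, 0.2]
width: 35.0
```

carry_out(
  rows=[
    [[0.03,0.014,0],[0,0,0],0.6],
    [[0.03,0.014,0],[0,0,0],0.6],
    [[0.03,0.014,0],[0,0,0],0.6],
    [[0.03,0.014,0],[0,0,0],0.6],
    [[0.03,0.014,0],[0,0,0],0.6],
    [[0.03,0.014,0],[0,0,0],0.6],
    [[0.03,0.014,0],[0,0,0],0.6],
    [[0.03,0.014,0],[0,0,0],0.6],
    [[0.03,0.014,0],[0,0,0],0.6],
    [[0.03,0.014,0],[0,0,0],0.6],
    [[0.03,0.014,0],[0,0,0],0.6],
    [[0,0,0],[0,0,0],0.6],
  ],
)

```text
t: 3.1
ee_pos: [466.4, 182.7, 277.4]
orientation: [-2.004, -2.419, -0.003]
ft_force: [0.9, -0.0, 0.5]
width: 35.4
```

```bash
python3 -c "
from h import *
d((477,203,160))
import cv2
cv2.imwrite('pics/s1.png',imaging.get_image('scene')[:,:,::-1]);cv2.imwrite('pics/t1.png',imaging.get_image('top')[:,:,::-1])"
```

```text
t 3.1 pos [466.4 182.7 277.4] F [ 0.9 -0.   0.5] w 35.362354135112724 q [0.35 0.17 1.85 0.   1.12 0.16]
tool shift to target mm [ 17.8  14.  117.5] turn [ 0.0012 -0.0015 -0.0039]
```

View pics/s1.png

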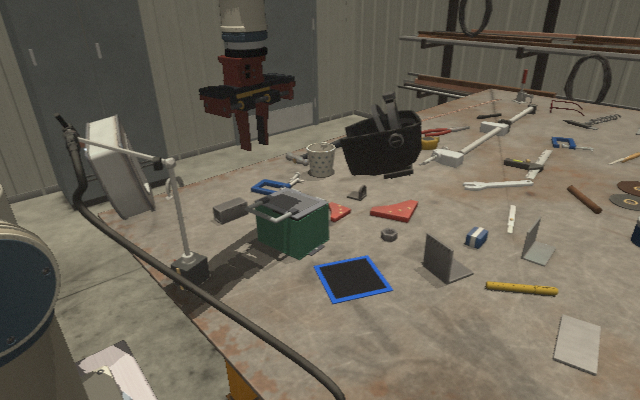

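View pics/t1.png

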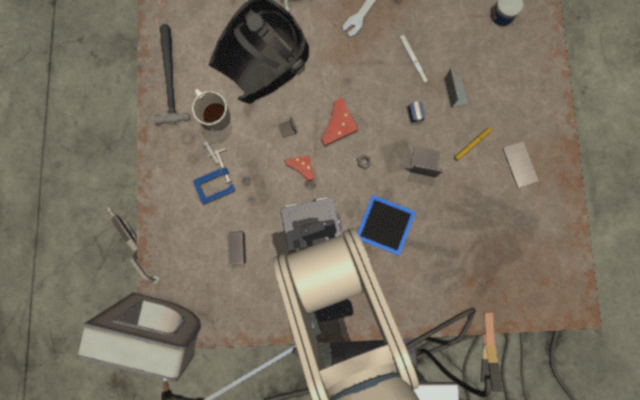

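The wide gripper body lies along the jaw direction, as I feared. That means the flap has to go to its full 1.9 rad to leave room for it. The fingers sit just short of the handle at 35 mm opening. Now I descend around the bar.

carry_out(
  rows=[
    [[0.009,0.007,0.02],[0,0,0],0.6],
    [[0.009,0.007,0.02],[0,0,-0.004],0.6],
    [[0,0,0.025],[0,0,0],0.6],
    [[0,0,0.025],[0,0,0],0.6],
    [[0,0,0.02],[0,0,0],0.6],
    [[0,0,0.015],[0,0,0],0.6],
    [[0,0,0],[0,0,0],0.6],
  ],
)

```text
t: 3.78
ee_pos: [473.2, 196.4, 149.7]
orientation: [-2.0, -2.419, 0.009]
ft_force: [0.8, 0.1, -0.2]
width: 35.2
```

```bash
python3 -c "
from h import *
d((477,203,96))
import cv2
im=imaging.get_image('scene')[:,:,::-1][60:270,180:380]
cv2.imwrite('pics/s2.png',cv2.resize(im,None,fx=2.8,fy=2.8,interpolation=2))"
```

```text
t 3.7833 pos [473.2 196.4 149.7] F [ 0.8  0.1 -0.2] w 35.15115811394587 q [ 0.37  0.37  1.93 -0.    0.85  0.18]
tool shift to target mm [ 5.9  5.3 53.7] turn [-0.0062  0.0013 -0.0023]
```

View pics/s2.png

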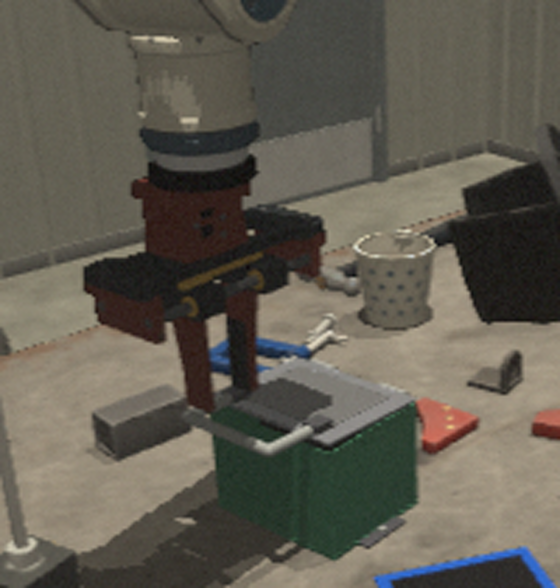

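carry_out(
  rows=[
    [[0.006,0.005,0],[0,0,0],0.6],
    [[0,0,0.01],[0,0,0],0.6],
    [[0,0,0.012],[0,0,0],0.6],
    [[0,0,0.012],[0,0,0],0.6],
    [[0,0,0.01],[0,0,0],0.6],
    [[0,0,0.008],[0,0,0],0.6],
    [[0,0,0],[0,0,0],0.6],
  ],
)

```text
t: 4.42
ee_pos: [478.8, 205.1, 99.5]
orientation: [-1.998, -2.423, 0.002]
ft_force: [-1.2, 0.6, -0.2]
width: 35.3
```

```bash
python3 -c "
from h import *
d((477,203,96))
import cv2
im=imaging.get_image('scene')[:,:,::-1][120:270,200:340]
cv2.imwrite('pics/s3.png',cv2.resize(im,None,fx=4,fy=4,interpolation=2))"
```

```text
t 4.4167 pos [478.8 205.1  99.5] F [-1.2  0.6 -0.2] w 35.345941046797144 q [ 0.38  0.46  1.94 -0.    0.75  0.19]
tool shift to target mm [-1.7 -2.2  3.5] turn [-0.0017  0.0003  0.0009]
```

View pics/s3.png

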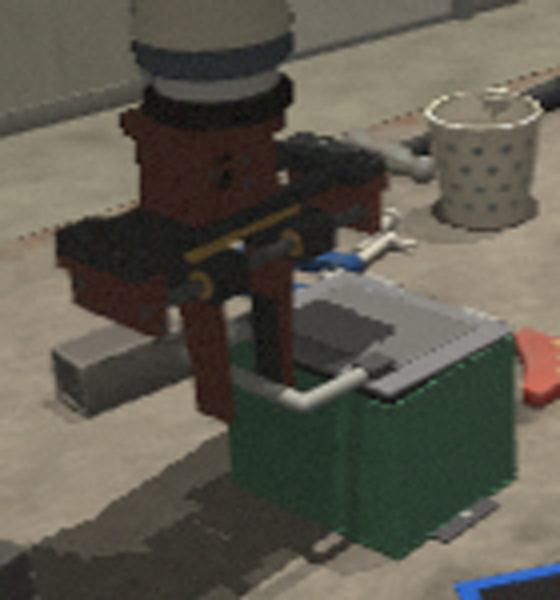

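The bar (crop about (240–300, 380–400)) runs between the two fingers. I close on it.

carry_out(
  rows=[
    [[0,-0.002,0.003],[0,0,0],0.7],
    [[0,0,0],[0,0,0],0.8],
    [[0,0,0],[0,0,0],0.9],
    [[0,0,0],[0,0,0],1],
    [[0,0,0],[0,0,0],1],
    [[0,0,0],[0,0,0],1],
  ],
)

```text
t: 4.97
ee_pos: [477.6, 205.1, 97.9]
orientation: [1.998, 2.424, 0.0]
ft_force: [-1.0, 0.8, 0.9]
width: 9.2
```

```bash
python3 -c "
import numpy as np
f=np.linspace(.0975,1.90,25); y=-152.1*np.cos(f); z=-152.1*np.sin(f)
for i in range(24): print(i+1,round(f[i+1]-.039,2),(y[i+1]-y[i]).round(1),(z[i+1]-z[i]).round(1))"
```

```text
1 0.13 1.5 -11.3
2 0.21 2.4 -11.2
3 0.28 3.2 -11.0
4 0.36 4.0 -10.7
5 0.43 4.8 -10.4
6 0.51 5.6 -10.0
7 0.58 6.3 -9.5
8 0.66 7.0 -9.0
9 0.73 7.7 -8.5
10 0.81 8.3 -7.9
11 0.88 8.8 -7.2
12 0.96 9.4 -6.5
13 1.03 9.8 -5.8
14 1.11 10.2 -5.1
15 1.19 10.6 -4.3
16 1.26 10.9 -3.5
17 1.34 11.1 -2.6
18 1.41 11.3 -1.8
19 1.49 11.4 -1.0
20 1.56 11.4 -0.1
21 1.64 11.4 0.8
22 1.71 11.3 1.6
23 1.79 11.2 2.5
24 1.86 10.9 3.3
```

carry_out(
  rows=[
    [[0,0.0015,-0.0113],[0,0,0],1],
    [[0,0.0024,-0.0112],[0,0,0],1],
    [[0,0.0032,-0.011],[0,0,0],1],
    [[0,0.004,-0.0107],[0,0,0],1],
    [[0,0.0048,-0.0104],[0,0,0],1],
    [[0,0,0],[0,0,0],1],
  ],
)

```text
t: 5.47
ee_pos: [492.5, 207.9, 153.5]
orientation: [-1.998, -2.423, 0.002]
ft_force: [-5.7, -0.2, 3.5]
width: 9.3
```

carry_out(
  rows=[
    [[0,0.005,-0.01],[0,0,0],1],
    [[0,0.0062,-0.0095],[0,0,0],1],
    [[0,0.007,-0.009],[0,0,0],1],
    [[0,0.0077,-0.0085],[0,0,0],1],
    [[0,0.0083,-0.008],[0,0,0],1],
    [[0,0.0088,-0.0072],[0,0,0],1],
    [[0,0,0],[0,0,0],1],
  ],
)

```text
t: 6.05
ee_pos: [533.8, 216.0, 207.0]
orientation: [-1.996, -2.422, 0.006]
ft_force: [-17.2, -3.5, 22.2]
width: 9.1
```

```bash
python3 -c "
from h import *
d((477,203,96))
import cv2
im=imaging.get_image('scene')[:,:,::-1][80:270,190:350]
cv2.imwrite('pics/s4.png',cv2.resize(im,None,fx=3,fy=3,interpolation=2))"
```

```text
t 6.05 pos [533.8 216.  207. ] F [-17.2  -3.5  22.2] w 9.067123049719264 q [0.36 0.37 1.75 0.   1.02 0.17]
tool shift to target mm [ -1.9 -57.6 111.3] turn [-0.0052  0.0001  0.0008]
```

View pics/s4.png

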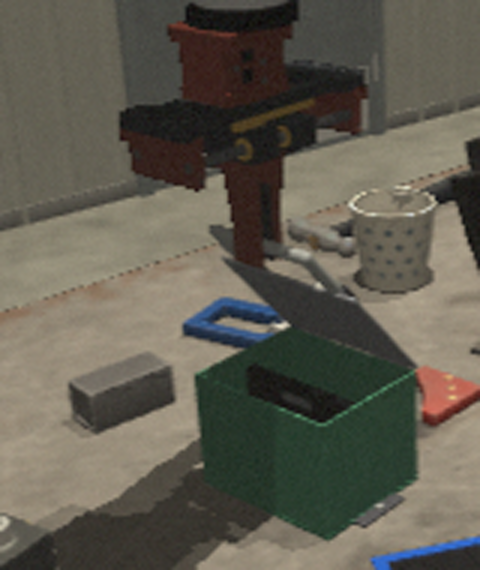

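Flap at about 0.8 rad, and the black cassette shows in its slot at about (295,392) in the crop. The force points radially outward, so my arc runs slightly inside the true one. I correct outward and go on.

carry_out(
  rows=[
    [[0,-0.0015,-0.0025],[0,0,0],1],
    [[0,0,0],[0,0,0],1],
  ],
)

```text
t: 6.27
ee_pos: [534.2, 216.0, 207.8]
orientation: [1.998, 2.424, 0.001]
ft_force: [-2.4, -0.6, 3.4]
width: 8.9
```

```bash
python3 -c "
import numpy as np
f=np.linspace(.903,1.90,14); y=-152.1*np.cos(f); z=-152.1*np.sin(f)
for i in range(13): print(i+1,round(f[i+1]-.039,2),(y[i+1]-y[i]).round(1),(z[i+1]-z[i]).round(1))"
```

```text
1 0.94 9.4 -6.9
2 1.02 9.9 -6.1
3 1.09 10.4 -5.3
4 1.17 10.7 -4.5
5 1.25 11.1 -3.7
6 1.32 11.3 -2.8
7 1.4 11.5 -2.0
8 1.48 11.6 -1.1
9 1.55 11.7 -0.2
10 1.63 11.6 0.7
11 1.71 11.6 1.6
12 1.78 11.4 2.5
13 1.86 11.2 3.3
```

carry_out(
  rows=[
    [[0,0.0094,-0.0069],[0,0,0],1],
    [[0,0.0099,-0.0061],[0,0,0],1],
    [[0,0.0104,-0.0053],[0,0,0],1],
    [[0,0.0107,-0.0045],[0,0,0],1],
    [[0,0,0],[0,0,0],1],
  ],
)

```text
t: 6.68
ee_pos: [575.5, 223.9, 231.5]
orientation: [1.998, 2.423, 0.003]
ft_force: [-3.9, -1.5, 8.7]
width: 9.2
```

carry_out(
  rows=[
    [[0,0.0108,-0.0043],[0,0,0],1],
    [[0,0.0113,-0.003],[0,0,0],1],
    [[0,0.0115,-0.002],[0,0,0],1],
    [[0,0.0116,-0.0011],[0,0,0],1],
    [[0,0,0],[0,0,0],1],
  ],
)

```text
t: 7.1
ee_pos: [620.0, 232.3, 240.9]
orientation: [1.997, 2.422, 0.003]
ft_force: [-0.0, -1.1, 4.6]
width: 8.9
```

carry_out(
  rows=[
    [[0,0.0117,-0.0003],[0,0,0],1],
    [[0,0.0116,0.0007],[0,0,0],1],
    [[0,0.0116,0.0016],[0,0,0],1],
    [[0,0.0114,0.0025],[0,0,0],1],
    [[0,0,0],[0,0,0],1],
  ],
)

```text
t: 7.52
ee_pos: [664.8, 240.9, 235.5]
orientation: [1.998, 2.423, 0.002]
ft_force: [1.6, -1.7, 2.1]
width: 9.1
```

carry_out(
  rows=[
    [[0,0.007,0.002],[0,0,0],1],
    [[0,0.006,0.002],[0,0,0],1],
    [[0,0,0],[0,0,0],1],
  ],
)

```text
t: 7.77
ee_pos: [676.8, 243.3, 231.4]
orientation: [1.998, 2.423, 0.0]
ft_force: [1.4, -3.4, 0.7]
width: 9.0
```

```bash
python3 -c "
from h import *
d((477,203,96))
import cv2
im=imaging.get_image('scene')[:,:,::-1][60:270,190:390]
cv2.imwrite('pics/s5.png',cv2.resize(im,None,fx=2.8,fy=2.8,interpolation=2))"
```

```text
t 7.7667 pos [676.8 243.3 231.4] F [ 1.4 -3.4  0.7] w 8.96373541887737 q [ 0.33  0.55  1.39 -0.    1.19  0.14]
tool shift to target mm [  -1.4 -203.9  135.2] turn [0.0006 0.0006 0.0008]
```

View pics/s5.png

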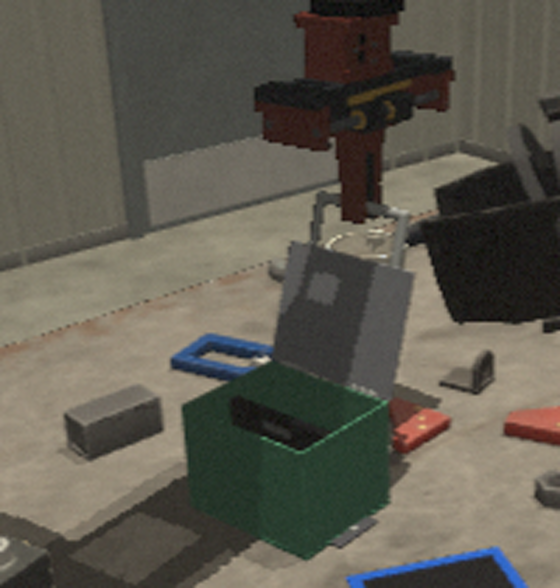

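The flap stands far open (about 1.87 rad), with the cassette top visible in the slot around crop (275,422). Now I let go of the bar and go up.

carry_out(
  rows=[
    [[0,0,0],[0,0,0],0.9],
    [[0,0,0],[0,0,0],0.75],
    [[0,0,0],[0,0,0],0.65],
    [[0,0,0],[0,0,0],0.65],
    [[0,0,-0.01],[0,0,0],0.65],
    [[0,0,-0.02],[0,0,0],0.65],
    [[0,0,-0.025],[0,0,0],0.65],
    [[0,0,-0.02],[0,0,0],0.65],
    [[0,-0.02,0],[0,0,0],0.65],
    [[0,-0.03,0],[0,0,0],0.65],
    [[0,-0.03,0],[0,0,0],0.65],
    [[0,-0.03,0],[0,0,0],0.65],
  ],
)

```text
t: 8.82
ee_pos: [566.9, 222.7, 307.4]
orientation: [1.998, 2.424, 0.002]
ft_force: [-0.0, 0.2, 0.1]
width: 30.4
```

carry_out(
  rows=[
    [[0,-0.03,0],[0,0,0],0.65],
    [[0,-0.03,0],[0,0,0],0.65],
    [[0,-0.03,0],[0,0,0],0.65],
    [[0,-0.03,0],[0,0,0],0.65],
    [[0,-0.03,0],[0,0,0],0.65],
    [[0,-0.02,0],[0,0,0],0.65],
    [[0,0,0],[0,0,0],0.65],
  ],
)

```text
t: 9.4
ee_pos: [397.9, 189.6, 307.4]
orientation: [-1.997, -2.424, 0.0]
ft_force: [0.4, 0.3, 0.1]
width: 30.8
```

```bash
python3 -c "
from h import *
d((563,220,120))
import cv2
a=imaging.get_image('scene')[:,:,::-1][130:270,230:370]
b=imaging.get_image('top')[:,:,::-1][160:280,260:380]
cv2.imwrite('pics/s6r.png',imaging.get_image('scene')[:,:,::-1]) if 0 else None
cv2.imwrite('pics/s6.png',cv2.resize(a,None,fx=4,fy=4,interpolation=2))
cv2.imwrite('pics/t6.png',cv2.resize(b,None,fx=4,fy=4,interpolation=2))"
```

```text
t 9.4 pos [397.9 189.6 307.4] F [0.4 0.3 0.1] w 30.809242050335772 q [0.42 0.04 1.92 0.   1.18 0.22]
tool shift to target mm [ -1.9 168.  187.3] turn [-0.0006 -0.0004  0.0019]
```

View pics/s6.png

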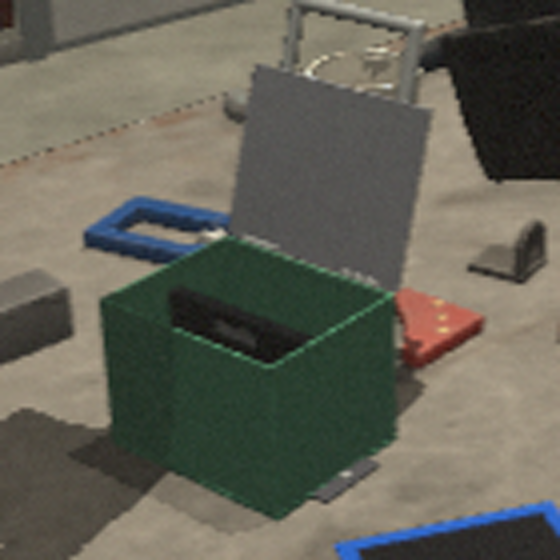

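View pics/t6.png

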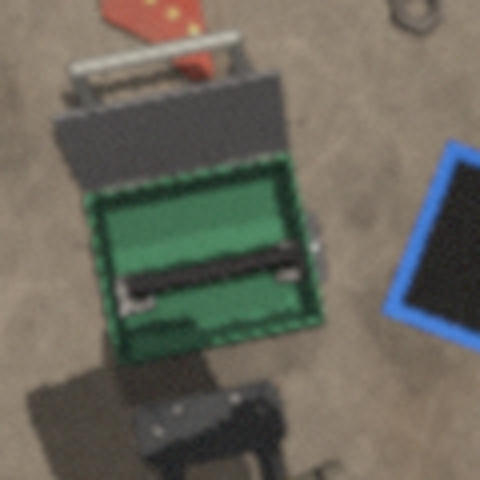

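```bash
python3 -c "
from h import *
T=lambda u,v:(u/4+260-.375,v/4+160-.375)
a=[back('top',T(*p),100) for p in [(85,195),(290,150),(325,322),(115,362)]]
c=np.mean(a,0);print('rim centre',c, [np.round(x,1) for x in a])
q=[back('top',T(*p),93) for p in [(127,288),(302,254)]]
m=np.mean(q,0);dq=q[0]-q[1];print('cass',m,np.linalg.norm(dq),np.arctan2(-dq[0],dq[1]))
cs,sn=np.cos(.191),np.sin(.191)
for b in ((571.5,221.5),tuple(c[:2])):
  dx,dy=m[0]-b[0],m[1]-b[1]; print('cass in box',dx*cs+dy*sn,-dx*sn+dy*cs)
"
```

```text
rim centre [572.07883614 222.75345034 100.        ] [array([612.7, 298.4, 100. ]), array([639.9, 166.9, 100. ]), array([529.7, 146.3, 100. ]), array([506.1, 279.4, 100. ])]
cass [563.39230449 216.22792084  93.        ] 114.0514502351471 0.17891291984565214
cass in box -8.961111882643845 -3.6370343619439653
cass in box -9.767377841764493 -4.757803841650744
```

The top picture shows the cassette centred near (564, 220), agreeing with the slot. The gripper's 178 mm body would touch the flap if the tool went straight down. I'll lean it about 0.1 rad toward the front, which is the play the plate has in its slot, and grip shallow.

carry_out(
  rows=[
    [[0,0.015,0],[0,0,0],0.55],
    [[0,0.025,0.005],[0,0,0],0.55],
    [[0,0.025,0.01],[0,0,0],0.55],
    [[0,0.025,0.01],[0,0,0],0.55],
    [[0,0.025,0.01],[0,0,0],0.55],
    [[0,0.025,0.01],[0,0,0],0.55],
    [[0,0.02,0.01],[0,0,0],0.55],
    [[-0.003,0.006,0.01],[0,0,0],0.55],
    [[0,0,0],[-0.05,0,0],0.55],
    [[0,0,0],[-0.05,0,0],0.55],
    [[0,0,0],[0,0,0],0.55],
  ],
)

```text
t: 10.42
ee_pos: [563.9, 218.4, 240.6]
orientation: [1.957, 2.373, 0.118]
ft_force: [0.1, 0.5, 0.2]
width: 39.7
```

```bash
python3 -c "
from h import *
d((561.4,218.7,140));d((561.4,218.7,70))"
```

```text
t 10.4167 pos [563.9 218.4 240.6] F [0.1 0.5 0.2] w 39.72873455347025 q [ 0.36  0.33  1.73 -0.02  0.98  0.18]
tool shift to target mm [  0.8 -12.3  99.9] turn [0.0993 0.0003 0.0009]
t 10.4167 pos [563.9 218.4 240.6] F [0.1 0.5 0.2] w 39.72873455347025 q [ 0.36  0.33  1.73 -0.02  0.98  0.18]
tool shift to target mm [  0.9 -19.3 169.5] turn [0.0993 0.0003 0.0009]
```

carry_out(
  rows=[
    [[0.001,-0.004,0.015],[0,0,0],0.55],
    [[0,-0.0023,0.021],[0,0,0],0.55],
    [[0,-0.002,0.022],[0,0,0],0.55],
    [[0,-0.002,0.022],[0,0,0],0.55],
    [[0,-0.002,0.02],[0,0,0],0.55],
    [[0,0,0],[0,0,0],0.55],
  ],
)

```text
t: 10.92
ee_pos: [560.4, 218.6, 137.2]
orientation: [1.959, 2.376, 0.109]
ft_force: [-1.6, -0.5, -0.3]
width: 39.4
```

```bash
python3 -c "
from h import *
d((561.4,218.7,70))
import cv2
a=imaging.get_image('scene')[:,:,::-1][90:260,220:370]
cv2.imwrite('pics/s7.png',cv2.resize(a,None,fx=3.5,fy=3.5,interpolation=2))"
```

```text
t 10.9167 pos [560.4 218.6 137.2] F [-1.6 -0.5 -0.3] w 39.38124313762064 q [ 0.36  0.46  1.81 -0.02  0.78  0.18]
tool shift to target mm [ 0.  -5.2 67. ] turn [0.0928 0.001  0.001 ]
```

View pics/s7.png

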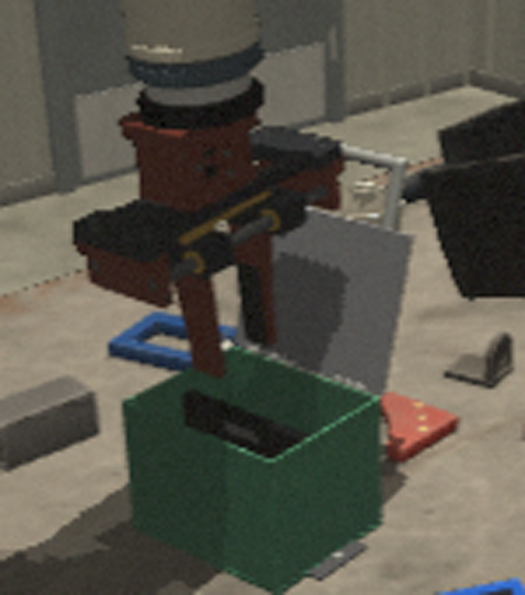

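carry_out(
  rows=[
    [[0,-0.0005,0.01],[0,0,0],0.55],
    [[0,-0.0013,0.013],[0,0,0],0.55],
    [[0,-0.0013,0.013],[0,0,0],0.55],
    [[0,0,0],[0,0,0],0.55],
  ],
)

```text
t: 11.3
ee_pos: [562.5, 219.4, 103.8]
orientation: [1.957, 2.374, 0.117]
ft_force: [-0.1, -0.3, -0.3]
width: 39.2
```

carry_out(
  rows=[
    [[0,-0.0008,0.008],[0,0,0],0.55],
    [[0,-0.0006,0.006],[0,0,0],0.55],
    [[0,0,0],[0,0,0],0.55],
  ],
)

```text
t: 11.55
ee_pos: [562.7, 219.5, 90.3]
orientation: [1.957, 2.374, 0.118]
ft_force: [0.1, -0.1, -0.0]
width: 39.5
```

```bash
python3 -c "
from h import *
d((561.4,218.7,70))
import cv2
a=imaging.get_image('scene')[:,:,::-1][110:260,220:360]
cv2.imwrite('pics/s8.png',cv2.resize(a,None,fx=3.8,fy=3.8,interpolation=2))"
```

```text
t 11.55 pos [562.7 219.5  90.3] F [ 0.1 -0.1 -0. ] w 39.521182296914596 q [ 0.36  0.53  1.82 -0.03  0.68  0.19]
tool shift to target mm [-0.5 -3.5 20. ] turn [0.0995 0.     0.001 ]
```

View pics/s8.png

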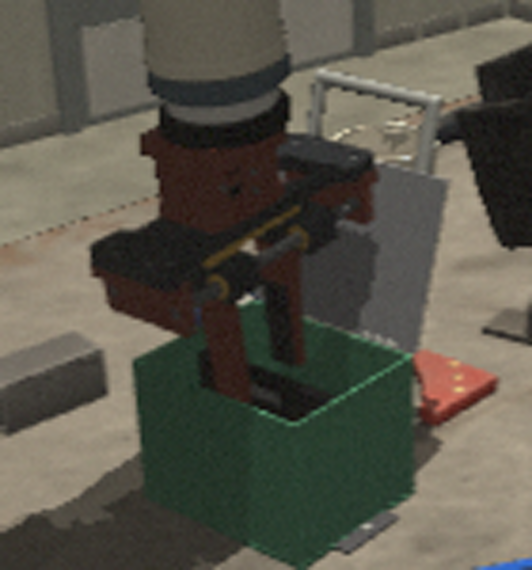

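The fingers stand on either side of the plate and there is no contact yet. I go down the last part.

carry_out(
  rows=[
    [[0,-0.002,0.006],[0,0,0],0.55],
    [[0,-0.001,0.007],[0,0,0],0.55],
    [[0,-0.0007,0.006],[0,0,0],0.55],
    [[0,0,0],[0,0,0],0.55],
  ],
)

```text
t: 11.93
ee_pos: [560.1, 218.9, 70.0]
orientation: [1.957, 2.374, 0.116]
ft_force: [-0.5, 0.4, 0.3]
width: 39.7
```

No contact with the flap. I close gently.

carry_out(
  rows=[
    [[0,0,0],[0,0,0],0.65],
    [[0,0,0],[0,0,0],0.72],
    [[0,0,0],[0,0,0],0.78],
    [[0,0,0],[0,0,0],0.82],
    [[0,0,0],[0,0,0],0.85],
    [[0,0,0],[0,0,0],0.88],
    [[0,0,0],[0,0,0],0.91],
    [[0,0,0],[0,0,0],0.95],
    [[0,0,0],[0,0,0],1],
    [[0,0,0],[0,0,0],1],
  ],
)

```text
t: 12.77
ee_pos: [560.7, 219.1, 71.6]
orientation: [1.957, 2.374, 0.118]
ft_force: [-3.1, -0.1, 5.0]
width: 9.9
```

carry_out(
  rows=[
    [[0,0.0003,-0.003],[0,0,0],1],
    [[0,0.0005,-0.005],[0,0,0],1],
    [[0,0.0006,-0.006],[0,0,0],1],
    [[0,0,0],[0,0,0],1],
  ],
)

```text
t: 13.1
ee_pos: [560.8, 219.1, 86.4]
orientation: [1.957, 2.374, 0.118]
ft_force: [-4.6, -0.8, 2.1]
width: 9.8
```

```bash
python3 -c "
from h import *
d((561.4,218.7,70))
import cv2
a=imaging.get_image('scene')[:,:,::-1][110:260,220:360]
cv2.imwrite('pics/s9.png',cv2.resize(a,None,fx=3.8,fy=3.8,interpolation=2))"
```

```text
t 13.1 pos [560.8 219.1  86.4] F [-4.6 -0.8  2.1] w 9.835863008608612 q [ 0.36  0.54  1.83 -0.03  0.67  0.19]
tool shift to target mm [-0.5 -1.1 16.3] turn [0.0994 0.     0.0009]
```

View pics/s9.png

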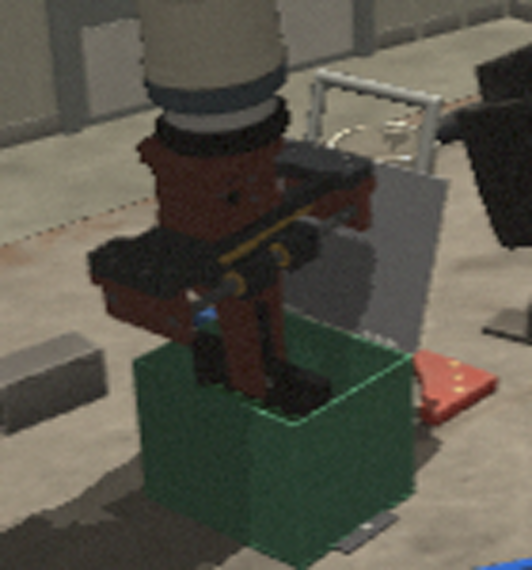

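The plate is rising with the fingers and forces are small. I draw it on up.

carry_out(
  rows=[
    [[0,0.0008,-0.008],[0,0,0],1],
    [[0,0.001,-0.01],[0,0,0],1],
    [[0,0.001,-0.01],[0,0,0],1],
    [[0,0.001,-0.01],[0,0,0],1],
    [[0,0,0],[0,0,0],1],
  ],
)

```text
t: 13.57
ee_pos: [563.3, 220.0, 127.0]
orientation: [1.954, 2.371, 0.126]
ft_force: [0.3, 0.1, -0.5]
width: 9.5
```

carry_out(
  rows=[
    [[0,0.001,-0.01],[0,0,0],1],
    [[0,0.0013,-0.013],[0,0,0],1],
    [[0,0.0015,-0.015],[0,0,0],1],
    [[0,0.0015,-0.015],[0,0,0],1],
    [[0,0.0015,-0.015],[0,0,0],1],
    [[0,0.0015,-0.015],[0,0,0],1],
    [[0,0.0015,-0.015],[0,0,0],1],
    [[0,0.0015,-0.015],[0,0,0],1],
    [[0,0.001,-0.01],[0,0,0],1],
    [[0,0,0],[0,0,0],1],
  ],
)

```text
t: 14.4
ee_pos: [562.2, 219.7, 250.1]
orientation: [1.955, 2.372, 0.124]
ft_force: [0.3, 1.2, -0.1]
width: 9.7
```

```bash
python3 -c "
from h import *
d((574.5,18.3,225))
import cv2
a=imaging.get_image('scene')[:,:,::-1][50:270,200:400]
cv2.imwrite('pics/s10.png',cv2.resize(a,None,fx=2.7,fy=2.7,interpolation=2))"
```

```text
t 14.4 pos [562.2 219.7 250.1] F [ 0.3  1.2 -0.1] w 9.741090519542785 q [ 0.36  0.32  1.73 -0.02  1.    0.18]
tool shift to target mm [-200.   -28.9   22. ] turn [ 0.1042 -0.0008  0.001 ]
```

View pics/s10.png

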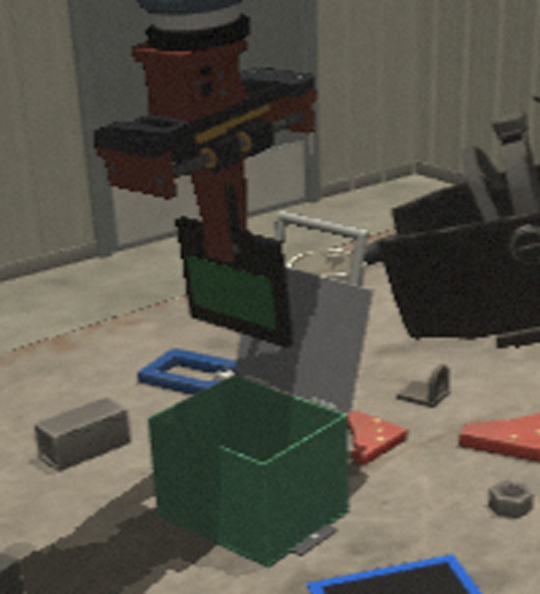

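The cassette is out, upright and level, with its lower edge at about 180 mm. The flap is untouched. I straighten the tool and carry the cassette over the mat.

carry_out(
  rows=[
    [[0,0,0],[0.035,0,0],1],
    [[0,0,0],[0.035,0,0],1],
    [[0,0,0],[0.034,0,0],1],
    [[-0.008,-0.001,0],[0,0,0],1],
    [[-0.016,-0.002,0],[0,0,0],1],
    [[-0.024,-0.003,0],[0,0,0],1],
    [[-0.028,-0.004,0],[0,0,0],1],
    [[-0.028,-0.004,0.004],[0,0,0],1],
    [[-0.028,-0.004,0.006],[0,0,0],1],
    [[-0.028,-0.004,0.006],[0,0,0],1],
    [[-0.02,-0.003,0.005],[0,0,0],1],
    [[-0.012,-0.001,0.004],[0,0,0],1],
  ],
)

```text
t: 15.45
ee_pos: [571.0, 23.1, 221.2]
orientation: [-1.998, -2.42, 0.007]
ft_force: [-0.0, 0.3, -1.4]
width: 9.8
```

carry_out(
  rows=[
    [[-0.005,0,0.002],[0,0,0],1],
    [[-0.003,0,0.001],[0,0,0],1],
    [[0,0,0],[0,0,0],1],
    [[0,0,0],[0,0,0],1],
    [[0,0,0],[0,0,0],1],
  ],
)

```text
t: 15.87
ee_pos: [573.7, 18.9, 219.7]
orientation: [-1.995, -2.423, 0.004]
ft_force: [-0.3, -0.3, -1.2]
width: 9.9
```

```bash
python3 -c "
from h import *
d((574.5,18.3,222))
import cv2
cv2.imwrite('pics/s11.png',imaging.get_image('scene')[:,:,::-1])
cv2.imwrite('pics/t11.png',imaging.get_image('top')[:,:,::-1])"
```

```text
t 15.8667 pos [573.7  18.9 219.7] F [-0.3 -0.3 -1.2] w 9.905572141677514 q [ 0.01  0.35  1.74 -0.    1.05 -0.18]
tool shift to target mm [-0.7  0.7 -2.3] turn [-0.0035 -0.0001  0.0021]
```

View pics/s11.png

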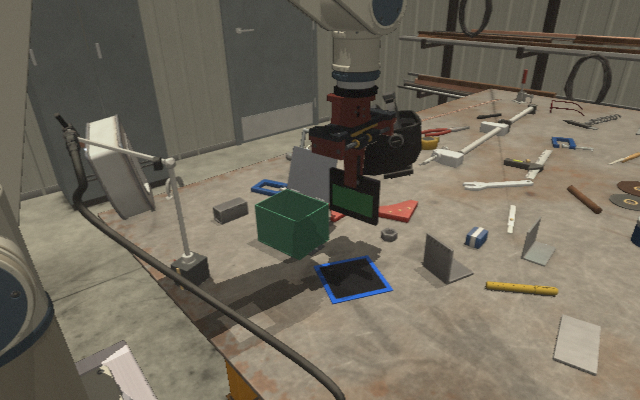

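View pics/t11.png

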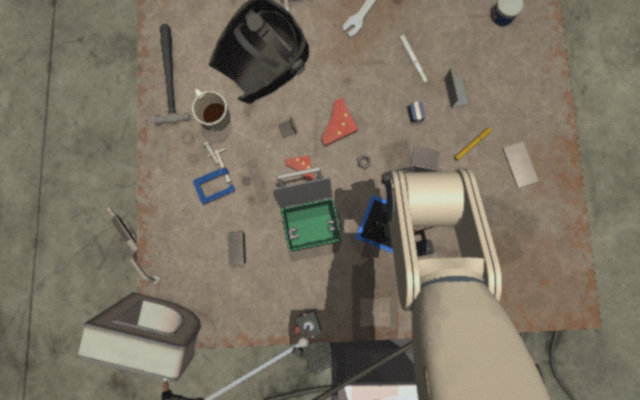

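```bash
python3 -c "
from h import *
c,s=np.cos(.191),np.sin(.191)
for x,z in ((0,152),(0,242)):
  print(proj('scene',[(574+c*x-s*y,18.5+s*x+c*y,z) for y in (55,0,-55)]).round(1).tolist())
im=cv2.imread('pics/s11.png')[110:240,290:410]; cv2.imwrite('pics/s12.png',cv2.resize(im,None,fx=4.5,fy=4.5,interpolation=2))"
```

```text
[[330.4, 207.4], [352.7, 215.4], [376.8, 224.2]]
[[330.1, 166.1], [353.6, 172.8], [379.2, 180.2]]
```

View pics/s12.png

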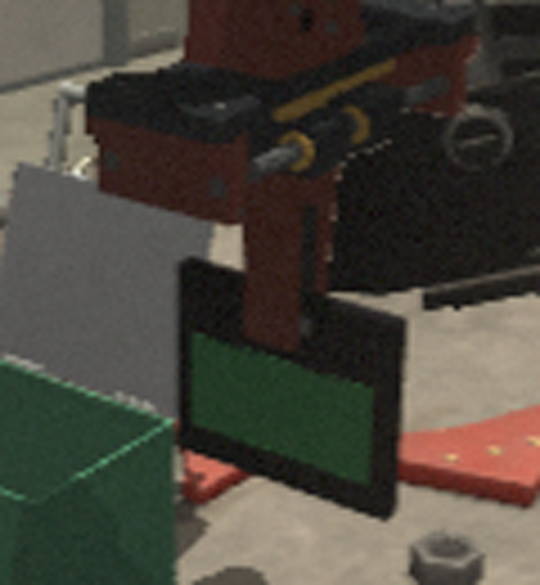

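The lower corners at (330,208) and (376,225) match the prediction for an upright cassette at (574, 18.5) with its lower edge at 152 mm, to within 1 px. The flap is still open, so I hand in.

```bash
python3 -c "
from workcell import close_job, readout
o=readout.get_obs();print(o['t'],o['qvel'].round(4),o['width']);print(close_job())"
```

```text
15.9667 [-0.0028 -0.0016  0.0013 -0.0001 -0.0015 -0.0005] 9.549633567374126
the job is handed in; nothing more can be done
None
```

I lifted the flap by its handle to about 1.87 rad and it stayed there. I then drew the cassette out of its slot and carried it over the mat. I handed the job in at about 16 s with the cassette still held; no verdict was reported.

**Last checks before handing in**
- **Cassette position:** its lower edge was at about (574, 18.5) mm, roughly 1 mm from the mat's centre. The edge was about 152 mm above the table, which is 149 mm above the mat.
- **Upright:** the lower corners in the scene picture agreed within 1 px with the position worked out for an upright cassette.
- **Grip and motion:** the finger opening read about 9.7 mm and the arm was still. Grip force is set at 30 N; I had no direct reading of it.
- **Flap and bystanders:** the flap was still open. The tube offcut, nut and small magnet looked unmoved in the pictures. The angle offcut was partly hidden from above but looked in place in the scene view.

**Departures from the expected**
- **Flap at the start:** it measured slightly ajar rather than closed, about 0.02 to 0.06 rad depending on the estimate.
- **Force while opening:** the wrist force rose to about 28 N on the opening arc, until I moved the path 2 to 3 mm outward.
- **Tool lean:** I tilted the tool about 0.1 rad to keep the gripper's body off the flap, so the cassette came up leaning slightly toward the front. I straightened it before carrying it over.

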